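# Feed an enclosure down a roller lane clear of its rails and shoot the bolt

### The arm

A 7-joint arm with a two-finger parallel gripper is mounted at the origin on a cart in front of the work surface, level with it; the furniture and walls round the work are solid. World frame = base frame: x ahead of the robot, y to its left, z up, the work surface at z = 0. Lengths are in m, angles in degrees, forces in N, time in s.
With the tool pointing down it reaches from about 0.35 to 0.9 m from the base axis. Payload 19.9 kg.
Tool frame: the origin (TCP) lies midway between the tips of the shut fingers; the grasp point (between the pads) lies 19 mm behind it; z points along the fingers, y is the line along which they close (so a half turn about z gives the same grasp; the last joint's range is limited). The gripper opens to 85 mm and grips with 20 to 120 N. Pads are 22 mm wide; open, the fingers measure 114 mm over their backs; the gripper's body (76 mm by 85 mm) begins 54 mm behind the grasp point. The pads swing forward as they close: fully open they stand 13 mm farther back than shut.
Start: joints at [62.596, 23.915, -0.59, 92.452, 0.269, 63.638, -3.037], TCP at [0.264, -0.566, 0.207] pointing down, gripper open.
Joint ranges: [-161.28, 161.28], [-22.2, 115.67], [-73.04, 71.86], [3.21, 147.25], [-68.34, 248.33], [10.77, 114.83], [-161.83, 161.83]. Speed limits (degrees/s): [108.29, 108.29, 136.94, 136.94, 172.46, 172.46, 172.46].

### API

Orientations are given as [roll, pitch, yaw] about the fixed x, y, z axes, in that order (R = Rz(yaw) Ry(pitch) Rx(roll)).
In Python, from station import observe, get_image, finish_job gives the robot as it stands.
- The arm moves only by the tool servo_tool, never from a script. Its argument "steps" is a list that holds one entry, the list of rows, each a list of 4 numbers: the shift along the world's x, y, z in mm, then the turn about the world's z in rad. In form: [[[dx, dy, dz, turn], ...]]. A call has 1 to 5 rows; each row shifts and turns the commanded pose from where the row before left it; what a row does not reach is not made up. A row lasts 1/10 s, in which the tool goes at most 50 mm and 8.59 degrees, less where a joint would pass 70% of its speed; a pose out of reach is approached as far as the arm can. A call with a gripper value outside its range is refused whole. "jaw" is the opening, from 0 (shut) to 1 (fully open), set as the call begins (left out, the last holds). The fingers move at their own pace and stop on an object; "squeeze" is the grip in N (left out, the last holds). Time passes only in rows, so rows that do not move let the fingers close. It gives the time, the measured TCP pose, the force, the opening and the grip force at its end, in the units of the state.
- observe(): the state, without advancing time (a new reading comes with each control period).
- get_image(name): name is "side" or "top" or "wrist"; returns a dict with "pixels" (480x640x3 uint8, blue, green, red), "fx", "fy", "cx", "cy" (pixels), "xyz" and "attitude" of the camera in the world. Camera axes: x right, y up, looking along -z (the intrinsics and any distortion apply to the point x, -y, -z); pixel columns grow to the right and rows downward; lengths in m; the calibration is good to about 2 mm. The wrist camera is an equidistant fisheye: a pixel r from the principal point sees the ray r / f radians off the axis. A picture is of the moment at which its call begins. There is no depth.
- finish_job(): hands the job in; it is judged then, once.
The state is a dict: "clock": time; "joints": joint angles; "qvel": joint speeds; "effort": joint torques, N m; "tcp_pos": TCP position; "tcp_rot": TCP orientation; "force": force on the tool from outside, world axes, zero at the start; "torque": the same for the moment, N m; "opening": finger opening in m; "finger_force": force on a finger pad.
Only numpy, scipy, OpenCV 4.12 (cv2) and the standard library are available. Lean on these libraries where they do the work, as an engineer would, in place of code of your own. Each camera call takes 0.05 s, during which the arm holds its last target. There are 200 camera calls.

### The job

Load the black enclosure into the roller lane: nudge it into line on the infeed plate, push it lengthwise down the lane until its front end rests against the end stop, then push the red knob of the stop bolt fully in so that the enclosure cannot roll back. The two green guide rails have just been set to gauge and are only finger-tight, so the enclosure must not touch either of them and they must not be shifted. Do it all by pushing with the fingers: never grip, lift or tip the enclosure, and leave the orange cap, the solder spool and the loose black knob where they are.

Things in the scene. Friction and masses are not known exactly. Their poses are not given: they have to be found in the camera images.
- roller_lane: Roller lane, fixed; place and yaw vary. Origin: on the bench top at the lane's mouth, on its centre line; x points down the lane (the way to travel), y to the left, z up; all offsets below are in this frame. Grey free-turning rollers lie across it, axles at x 10 to 132 mm, tops at z 26 mm; side frames y +-41 to +-53 mm up to z 24; rail brackets at x 20 and 120, out to y +-60, up to z 58.
- infeed (a point): Centre of the flat grey sheet-metal infeed plate in front of the mouth, on its top face (z 26 mm, level with the roller tops), at x -67, y +10 mm. The plate spans x -133 to -2 mm and y -58 to +78 mm and has no raised edges. Axes as roller_lane.
- home (a point): Where the enclosure's origin lies when it is fully home: x 97.5, y 0, z 26 mm. Axes as roller_lane.
- end_stop: Dark steel stop across the far end of the lane with two black rubber pads (y +-17 mm, z 35 to 51 mm), whose face is at x 140 mm. Rigid. Its origin and axes coincide with those of roller_lane.
- guide_left: Green guide rail on the left of the lane: a bar from x 18 to 150 mm, z 40 to 56 mm, inner face at y +38 mm; toward the mouth it flares outward, to y about +52 mm at x -14 mm. Finger-tight: it slides sideways if bumped with more than about 1.5 N. Its origin and axes coincide with those of roller_lane.
- guide_right: The same on the right, mirrored: inner face at y -38 mm, so the gap between the rails is 76 mm. Its origin and axes coincide with those of roller_lane.
- project_box: Black plastic enclosure with a flat aluminium lid, 58 mm wide (its x), 85 mm long (its y), 34 mm high, 0.14 to 0.28 kg, loose on the infeed plate, 6 to 34 mm left of the centre line and askew by up to about 15 degrees. Origin: centre of its underside. It goes in lengthwise, its y along the lane (either way round), with 9 mm on each side between the rails.
- stop_bolt (a joint): Travel of the stop bolt, m: 0 drawn back, 0.045 fully in (its limit). A steel pin, 8 mm thick, along y at x 45, z 33 mm, under the left rail in a steel barrel (x 35 to 55, y 46 to 72, up to z 42). It is pushed along -y; fully in, its tip is mid-lane, 6 mm behind the home enclosure. No spring, 1.2 N of friction, stays where left; starts 0 to 8 mm in.
- bolt_knob (a point): Centre of the outer face of the stop bolt's red knob, on the left of the lane: the face to push on, which looks along +y. The knob is 22 mm across and 14 mm long, its axis along y, 33 mm above the bench. The face is at y 132 mm less the bolt's travel (87 mm when fully in).
- spray_cap: Orange spray-can cap, 48 mm across, 38 mm high, standing loose on the bench; origin at the centre of its underside. A bystander.
- solder_spool: Grey and white solder spool, 52 mm across, 35 mm high, standing on its flange on the bench; origin at the centre of its underside. A bystander.
- control_knob: Loose black control knob, 27 mm across, 19 mm high, standing on the bench; origin at the centre of its underside. A bystander.

How it is judged (in metres and radians):
On the way, in this order (a step that is already met when the one before it is completed fails the run):
1. the enclosure is pushed home against the end stop (x of project_box in the frame of roller_lane above 0.0925 m and angle between the y axis of project_box and the x axis of roller_lane, either way round below 0.1 rad and z of project_box in the frame of roller_lane between 0.022 and 0.029 m), for 0.2 s.
2. then the stop bolt is pushed fully in behind it (value of joint stop_bolt above 0.042 m), for 0.2 s.
At the end, for the whole second after the job is handed in: The enclosure lies flat on the rollers, lengthwise (within 0.1 rad), its front end within 5 mm of the end stop, at rest, and the stop bolt is at least 42 mm in, behind it (all of step 1 and value of joint stop_bolt above 0.042 m and linear speed of project_box below 0.01 m/s); the robot touches nothing.
It fails at once if the enclosure touches a guide rail (contact force between project_box and guide_left above 0.05 N or contact force between project_box and guide_right above 0.05 N).
It fails at once if a guide rail is shifted by more than 2 mm (distance of any of guide_left, guide_right from where it was at the start of the episode above 0.002 m).
It fails at once if the enclosure is lifted (more than 6 mm) or tipped (more than 0.15 rad) (z of project_box in the frame of roller_lane above 0.032 m or angle between project_box's own z axis and vertical above 0.15 rad).
It fails at once if the enclosure is gripped: the fingers press on it with over 18 N before it is at the end stop (contact force between project_box and the fingers above 18 N and x of project_box in the frame of roller_lane below 0.09 m).
It fails at once if the orange cap, the solder spool or the loose black knob is moved by more than 15 mm (distance of any of spray_cap, solder_spool, control_knob from where it was at the start of the episode above 0.015 m).
It also fails if it takes over 67 s, if anything falls off the work surface, if the arm or the gripper's body presses on something with over 40 N, if the wrist force passes 120 N, or if a joint passes its speed limit or range.

## Working session

There is one attempt and no reset: what is moved stays moved. The work goes in short steps, Python scripts to look and compute and a tool call to move; the robot and the scene stay as the last step left them, time stands still between calls to the robot, and variables do not carry over. Pictures are saved under pics/ and viewed, at most 10 in all, crops included, and the job is handed in when it is done.

Besides the shell and the picture viewer there is one more tool, called after "Call:" as name(argument=value, ...) on one line, values as JSON. servo_tool: Moves the arm, as the interface text tells. Its arguments: {"type":"object","properties":{"steps":{"type":"array"},"jaw":{"type":"number"},"squeeze":{"type":"number"}},"required":["steps"]}

```bash
mkdir -p pics; cat > h.py <<'E'
import numpy as np,cv2
from station import observe,get_image,finish_job
from scipy.spatial.transform import Rotation as R
def rot(a):
    a=np.array(a,float)
    return a if a.shape==(3,3) else R.from_euler('xyz',a,degrees=True).as_matrix()
def ray(im,u,v):
    x=(u-im['cx'])/im['fx'];y=(v-im['cy'])/im['fy']
    return rot(im['attitude'])@np.array([x,-y,-1])
def hit(im,u,v,z):
    d=ray(im,u,v);c=np.array(im['xyz']);return c+d*(z-c[2])/d[2]
E
python3 - <<'E'
from h import *
for n in ('top','side'):
    i=get_image(n);cv2.imwrite(f'pics/{n}0.png',i['pixels']);print(n,{k:v for k,v in i.items() if k!='pixels'})
print(observe())
E
```

```text
top {'fx': 433.42846912226145, 'fy': 433.42846912226145, 'cx': 325.04484089333044, 'cy': 235.48890273060053, 'xyz': array([ 0.34272301, -0.27455074,  0.90169898]), 'attitude': array([  6.55507778,   0.4281575 , -91.07992878])}
side {'fx': 489.0997450494149, 'fy': 489.0997450494149, 'cx': 323.2823492934667, 'cy': 243.04672004745348, 'xyz': array([ 0.51150681, -1.02431581,  0.50501577]), 'attitude': array([59.7223562 , -0.27613653,  3.65464077])}
{'clock': 0.1, 'joints': array([62.59805143, 23.94557701, -0.59111187, 92.48329796,  0.26764974,
       63.63602189, -3.03743353]), 'qvel': array([-0.03472961, -0.09418189,  0.01044499, -0.15289472, -0.05406349,
       -0.10854173, -0.02469991]), 'effort': array([ 2.46162963e-03, -8.65820503e+01,  6.80693574e-01, -4.35639274e+01,
        1.92657154e-02,  4.99232396e-03, -1.01194325e-04]), 'tcp_pos': array([ 0.26423601, -0.56601879,  0.20670335]), 'tcp_rot': array([-1.79936561e+02,  3.13539560e-03,  2.50238780e+01]), 'force': array([-0.93628437, -0.17257436,  0.7817693 ]), 'torque': array([0.02255784, 0.04296373, 0.01734069]), 'finger_force': 0.0, 'opening': 0.08540681233175919}
```

View pics/top0.png

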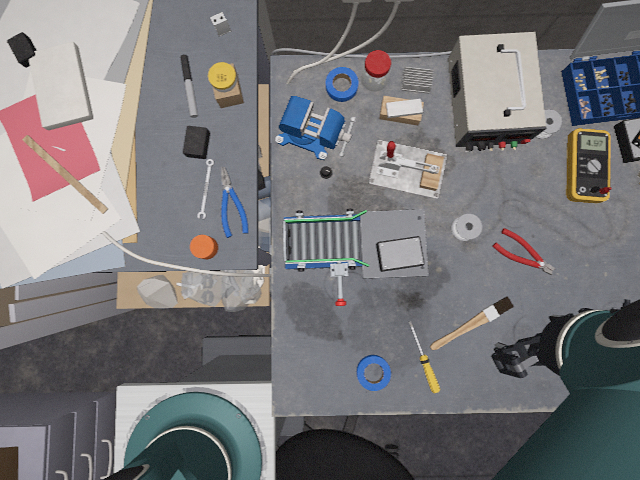

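View pics/side0.png

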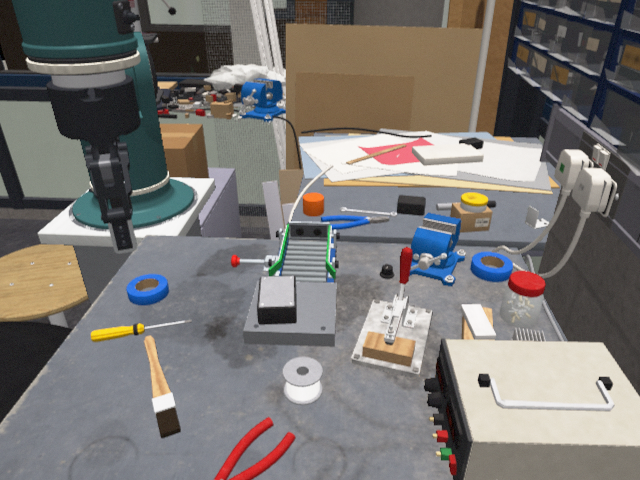

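The top view shows the lane with its mouth at about (362,240), running left in the image (+y world). The box is at about (401,254), the red knob at (341,302) and the spool at (466,227). The orange cap at (204,247) and the black knob at (326,172) are both clear of the work. The side view agrees.

```bash
python3 - <<'E'
from h import *
i=get_image('top');p=i['pixels']
cv2.imwrite('pics/crop.png',cv2.resize(p[200:310,275:435],None,fx=5,fy=5,interpolation=cv2.INTER_CUBIC))
hsv=cv2.cvtColor(p,cv2.COLOR_BGR2HSV)
g=cv2.inRange(hsv,(45,90,60),(80,255,255));g[:200]=0;g[280:]=0
n,l,s,c=cv2.connectedComponentsWithStats(g)
for k in range(1,n):
    if s[k,4]>15:
        print('green',s[k],c[k])
        ys,xs=np.where(l==k)
        m=(xs<352)
        if m.sum()>20:
            print(cv2.fitLine(np.c_[xs[m],ys[m]].astype(np.float32),1,0,.01,.01).ravel())
r=cv2.inRange(hsv,(0,150,80),(8,255,255))|cv2.inRange(hsv,(172,150,80),(180,255,255));r[:285]=0;r[315:]=0;r[:,:320]=0;r[:,360:]=0
ys,xs=np.where(r>0);print('red',xs.min(),xs.max(),ys.min(),ys.max(),xs.mean(),ys.mean(),hit(i,xs.mean(),ys.mean(),.033))
E
```

```text
green [284 210  83  13 197] [325.59898477 218.59898477]
[ 9.9940580e-01 -3.4467380e-02  3.2266824e+02  2.1945972e+02]
green [286 258  83   9 162] [329.48148148 260.20987654]
[ 9.9931479e-01 -3.7012648e-02  3.2396658e+02  2.5951974e+02]
red 336 345 299 305 340.38461538461536 302.2307692307692 [ 0.30893064 -0.29782902  0.033     ]
```

View pics/crop.png

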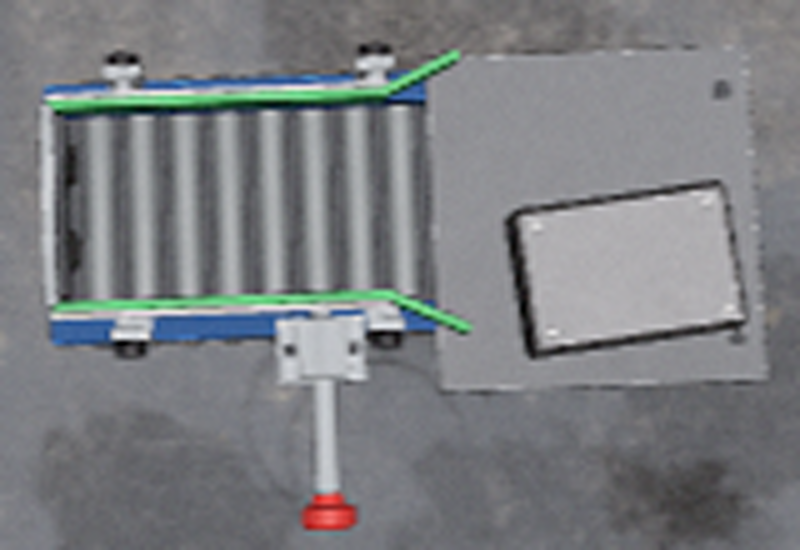

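The enlarged crop shows the plate corners at crop (430,55), (750,47), (767,380) and (443,390). The lid corners are at about (522,213), (720,183), (745,320) and (537,350), and the knob is at (329,512).

```bash
cat >> h.py <<'E'
def lane(T,p): # T=(x,y,yaw)
    c,s=np.cos(T[2]),np.sin(T[2]);d=np.array(p)[...,:2]-T[:2]
    return d@np.array([[c,-s],[s,c]])
def world(T,p):
    c,s=np.cos(T[2]),np.sin(T[2]);return np.array(p)@np.array([[c,s],[-s,c]])+T[:2]
E
python3 - <<'E'
from h import *
from scipy.optimize import least_squares
i=get_image('top')
f=lambda c,z:np.array([hit(i,(a+.5)/5-.5+275,(b+.5)/5-.5+200,z)[:2] for a,b in c])
pl=f([(750,47),(767,380),(443,390),(430,55)],.026)
m=np.array([(-133,-58),(-133,78),(-2,78),(-2,-58)])/1e3
r=least_squares(lambda T:(world(T,m)-pl).ravel(),[.4,-.3,1.57]);T=r.x
print('plate',T,np.degrees(T[2]),r.fun.round(4))
# rails
A=np.array([hit(i,u,219.46-.03447*(u-322.67),.056)[:2] for u in(290,350)])
B=np.array([hit(i,u,259.52-.03701*(u-323.97),.056)[:2] for u in(290,350)])
print('rails in lane',lane(T,A),lane(T,B))
k=hit(i,340.4,302.2,.038);print('knob lane',lane(T,k))
lid=f([(522,213),(720,183),(745,320),(537,350)],.060)
L=lane(T,lid);print(L.round(4),L.mean(0))
print([np.linalg.norm(L[a]-L[(a+1)%4]).round(4) for a in range(4)])
for a,b in((0,1),(3,2)):print(np.degrees(np.arctan2(*(L[a]-L[b])[::-1])))
for n,u,v,z in(('spool',467,227,.035),('cap',203.5,246.5,.038),('knob',326,172,.019)):print(n,hit(i,u,v,z),lane(T,hit(i,u,v,z)))
E
```

```text
plate [ 0.43502582 -0.34196812  1.57884009] 90.4608736634505 [ 0.0001 -0.0001 -0.0002 -0.0004  0.0003  0.0004 -0.0002  0.0001]
rails in lane [[ 0.14018767 -0.03706453]
 [ 0.02175978 -0.03786968]] [[0.14158763 0.04221707]
 [0.02440273 0.04108428]]
knob lane [0.04525221 0.12548135]
[[-0.0329  0.011 ]
 [-0.1106  0.0014]
 [-0.1175  0.055 ]
 [-0.0366  0.0644]] [-0.07440733  0.0329314 ]
[np.float64(0.0782), np.float64(0.0541), np.float64(0.0815), np.float64(0.0535)]
7.063284638073094
6.6218738417038985
spool [ 0.45398515 -0.55590253  0.035     ] [-0.21407999 -0.01723789]
cap [ 0.42466722 -0.02598243  0.038     ] [0.31605879 0.00781658]
knob [ 0.57744967 -0.27436996  0.019     ] [ 0.06645036 -0.14296298]
```

The plate fit is good to under 0.5 mm. The lane origin is (0.435, -0.342) with yaw 90.46°. The box is at lane (-74, +33) mm, askew +7°. I'll push its left side with two half-open fingertips, which should square it up, then push from behind the same way.

Call:
servo_tool(steps=[[[27, 49, 0, -0.1427], [27, 49, 0, -0.1427], [27, 49, 0, -0.1427], [0, 0, -40, 0], [0, 0, -40, 0]]], jaw=0.47)

```text
clock: 0.7
tcp_pos: [0.3364, -0.4383, 0.1274]
tcp_rot: [179.9, -0.1, 1.4]
force: [0.5, -0.9, -0.5]
opening: 0.0402
finger_force: 0.0
```

Call:
servo_tool(steps=[[[0, 0, -30, 0], [0, 0, 0, 0], [0, 0, 0, 0]]])

```text
clock: 1.0
tcp_pos: [0.3349, -0.4392, 0.098]
tcp_rot: [-180.0, 0.0, 1.2]
force: [0.5, -0.3, 0.4]
opening: 0.0402
finger_force: 0.0
```

```bash
python3 - <<'E'
from h import *
i=get_image('top');cv2.imwrite('pics/t1.png',cv2.resize(i['pixels'][190:320,275:475],None,fx=4,fy=4,interpolation=cv2.INTER_CUBIC))
i=get_image('side');cv2.imwrite('pics/s1.png',cv2.resize(i['pixels'][200:360,200:400],None,fx=3.7,fy=3.7,interpolation=cv2.INTER_CUBIC))
print(observe()['tcp_pos'],observe()['tcp_rot'],observe()['force'])
E
```

```text
[ 0.3353926  -0.4398924   0.09907979] [ 1.79899368e+02 -8.17108387e-02  1.24185181e+00] [-0.48947026 -0.13817718  0.17749159]
```

View pics/s1.png

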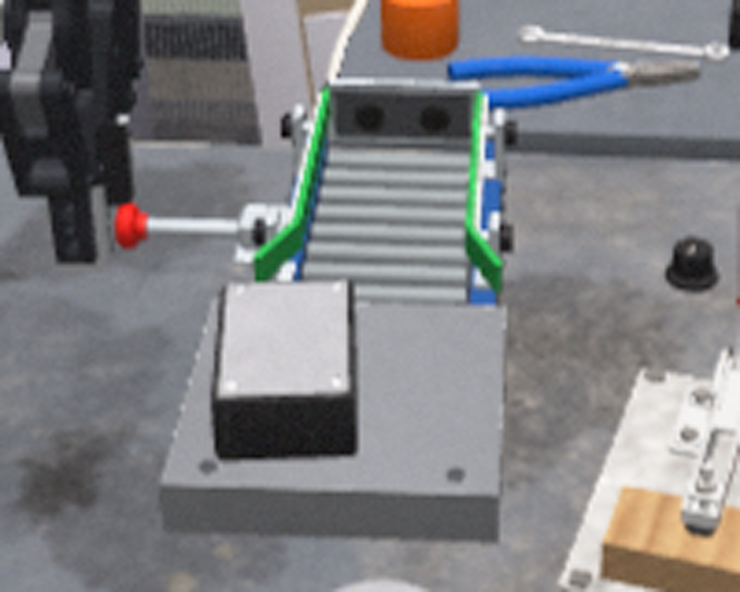

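The side view shows the fingers left of the box in the clear, and the box untouched. I'll descend, then push gently toward +x.

Call:
servo_tool(steps=[[[0, 21, -20, -0.0136], [0, 0, -25, 0], [0, 0, -21, 0], [5, 0, 0, 0], [5, 0, 0, 0]]])

```text
clock: 1.6
tcp_pos: [0.3457, -0.4187, 0.0328]
tcp_rot: [179.9, -0.1, 0.5]
force: [-0.5, -0.5, 0.2]
opening: 0.0404
finger_force: 0.0
```

Call:
servo_tool(steps=[[[4, 0, 0, 0], [4, 0, 0, 0], [4, 0, 0, 0], [4, 0, 0, 0], [4, 0, 0, 0]]])

```text
clock: 2.1
tcp_pos: [0.365, -0.418, 0.0314]
tcp_rot: [-180.0, 0.0, 0.5]
force: [-1.2, -0.7, 0.2]
opening: 0.0402
finger_force: 0.7
```

Call:
servo_tool(steps=[[[4, 0, 0, 0], [4, 0, 0, 0], [4, 0, 0, 0], [4, 0, 0, 0], [0, 0, 0, 0]]])

```text
clock: 2.6
tcp_pos: [0.3815, -0.4179, 0.0313]
tcp_rot: [180.0, -0.0, 0.5]
force: [-0.2, -0.0, 0.7]
opening: 0.04
finger_force: 0.0
```

```bash
python3 - <<'E'
from h import *
i=get_image('top');cv2.imwrite('pics/t2.png',cv2.resize(i['pixels'][190:320,275:475],None,fx=4,fy=4,interpolation=cv2.INTER_CUBIC))
o=observe();print(o['tcp_pos'],o['tcp_rot'],o['force'],o['opening'])
E
```

```text
[ 0.38117931 -0.41796319  0.03124762] [ 1.79999767e+02 -1.30851795e-02  4.98667688e-01] [0.10322502 0.33634155 0.3049749 ] 0.04041098548671189
```

View pics/t2.png

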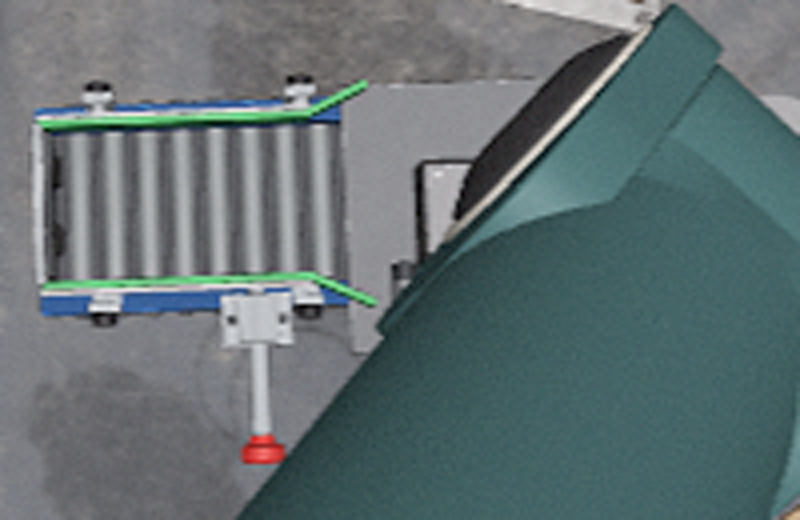

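The arm hides most of the box, but its visible front edge near (420,162)–(420,260) now looks square to the lane. I'll push 11 mm more, then back off to measure.

Call:
servo_tool(steps=[[[4, 0, 0, 0], [4, 0, 0, 0], [3, 0, 0, 0], [0, 0, 0, 0], [0, 0, 0, 0]]])

```text
clock: 3.15
tcp_pos: [0.3919, -0.418, 0.0313]
tcp_rot: [-180.0, -0.0, 0.5]
force: [0.3, -0.3, -0.5]
opening: 0.0403
finger_force: 0.0
```

Call:
servo_tool(steps=[[[-6, 0, 0, 0], [-20, 0, 0, 0], [-10, 0, 40, 0], [0, -15, 50, 0.142], [0, -45, 5, 0.142]]])

```text
clock: 3.65
tcp_pos: [0.3579, -0.4774, 0.1304]
tcp_rot: [179.7, -0.2, 17.3]
force: [1.7, -0.1, -0.5]
opening: 0.0402
finger_force: 0.0
```

Call:
servo_tool(steps=[[[0, -45, 0, 0.142], [0, -45, 0, 0.142], [-10, -20, 0, 0.142], [-10, 0, 0, 0.142], [-10, 0, 0, 0.142]]], jaw=0.24)

```text
clock: 4.15
tcp_pos: [0.3243, -0.5879, 0.1236]
tcp_rot: [-180.0, -0.0, 57.7]
force: [-0.3, 0.8, 0.1]
opening: 0.0207
finger_force: 0.0
```

Call:
servo_tool(steps=[[[0, 0, 0, 0.142], [0, 0, 0, 0.142], [0, 0, 0, 0.142], [0, 0, 0, 0.142], [0, 0, 0, 0]]])

```text
clock: 4.65
tcp_pos: [0.325, -0.5874, 0.1241]
tcp_rot: [-180.0, -0.0, 90.1]
force: [0.6, -0.4, -0.1]
opening: 0.0204
finger_force: 0.0
```

```bash
python3 - <<'E'
from h import *
i=get_image('top');cv2.imwrite('pics/t3.png',cv2.resize(i['pixels'][190:320,275:475],None,fx=4,fy=4,interpolation=cv2.INTER_CUBIC))
o=observe();print(o['tcp_pos'],o['tcp_rot'],o['force'],o['opening'],o['joints'])
E
```

```text
[ 0.32509497 -0.58742821  0.1240525 ] [-1.79994437e+02 -1.56248522e-02  8.97682479e+01] [ 0.19553466 -0.21472121  0.08155238] 0.02062950384163185 [ 70.69463912  34.34310748 -17.67271351  88.86525739  11.56845658
  58.61170218  49.63557787]
```

View pics/t3.png

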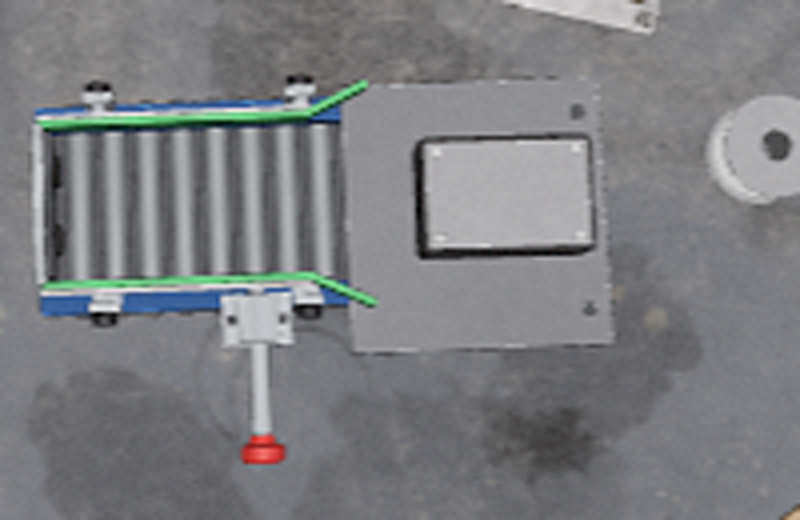

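The box is now nearly in line. The lid corners are at crop (426,144), (586,140), (592,245) and (431,251). I'll measure them with a mask.

```bash
cat > box.py <<'E'
from h import *
T=np.array([0.43502582,-0.34196812,1.57884009])
i=get_image('top');p=i['pixels'];g=cv2.cvtColor(p,cv2.COLOR_BGR2GRAY)
def box(x0,x1,y0,y1,th=None):
    s=cv2.resize(g[y0:y1,x0:x1],None,fx=4,fy=4,interpolation=cv2.INTER_CUBIC)
    m=cv2.inRange(s,th or 135,255)
    cs,_=cv2.findContours(m,0,2);c=max(cs,key=cv2.contourArea)[:,0]
    P=np.array([hit(i,(a+.5)/4-.5+x0,(b+.5)/4-.5+y0,.06)[:2] for a,b in c])
    L=lane(T,P)*1e3
    (cx,cy),(w,h),a=cv2.minAreaRect(L.astype(np.float32))
    print('box lane mm',round(cx,1),round(cy,1),'size',round(w,1),round(h,1),'ang',round((a+45)%90-45,2), 'minmax',L.min(0),L.max(0))
E
python3 - <<'E'
from box import *
print(g[224,372:432])
box(376,430,220,258,150)
E
```

```text
[145 145 144 146 143 144 148 151 130  95  97  94  83  68  67  70  71  64
  65  70  69  54  34  33  44  45  47  46  44  47  46  52  49  51  54  48
  50  49  53  62  60  40  64  84  84  86  84  87  87  79 113 152 142 131
 122 123 132 130 128 128]
box lane mm -77.3 4.0 size 79.6 51.5 ang 0.15 minmax [-117.08892508  -21.7509152 ] [-37.48036677  29.84056659]
```

The box is square (0.15°) but 4 mm left of centre, so I'll repeat the same nudge, 4 mm farther.

Call:
servo_tool(steps=[[[5, 45, 0, -0.142], [5, 45, 0, -0.142], [5, 45, 0, -0.142], [5, 34, 0, -0.142], [0, 0, 0, -0.142]]], jaw=0.47)

```text
clock: 5.25
tcp_pos: [0.347, -0.4142, 0.1246]
tcp_rot: [-180.0, -0.1, 49.0]
force: [0.0, -1.2, 0.8]
opening: 0.0401
finger_force: 0.0
```

Call:
servo_tool(steps=[[[0, 0, 0, -0.142], [0, 0, 0, -0.142], [0, 0, 0, -0.142], [0, 0, 0, -0.142], [0, 0, 0, -0.142]]])

```text
clock: 5.75
tcp_pos: [0.3457, -0.4184, 0.1244]
tcp_rot: [180.0, -0.0, 8.0]
force: [-0.4, -0.4, -0.4]
opening: 0.0402
finger_force: 0.0
```

Call:
servo_tool(steps=[[[0, 0, 0, -0.138], [0, 0, 0, 0]]])

```text
clock: 5.95
tcp_pos: [0.3458, -0.4183, 0.1243]
tcp_rot: [180.0, -0.0, 0.4]
force: [0.5, -0.5, 0.1]
opening: 0.0401
finger_force: 0.0
```

Call:
servo_tool(steps=[[[0, 0, -40, 0], [0, 0, -40, 0], [0, 0, -13, 0], [15, 0, 0, 0], [15, 0, 0, 0]]])

```text
clock: 6.45
tcp_pos: [0.3773, -0.4189, 0.0324]
tcp_rot: [180.0, -0.0, 0.7]
force: [-0.2, -0.7, 0.6]
opening: 0.0401
finger_force: 0.0
```

Call:
servo_tool(steps=[[[8, 0, 0, 0], [4, 0, 0, 0], [4, 0, 0, 0], [4, 0, 0, 0], [0, 0, 0, 0]]])

```text
clock: 6.95
tcp_pos: [0.3961, -0.4185, 0.0314]
tcp_rot: [180.0, -0.0, 0.7]
force: [-0.2, -0.2, -0.8]
opening: 0.0401
finger_force: 0.0
```

Call:
servo_tool(steps=[[[-6, 0, 0, 0], [-20, 0, 0, 0], [-10, 0, 40, 0], [0, -15, 50, 0.1424], [0, -45, 5, 0.1424]]])

```text
clock: 7.45
tcp_pos: [0.3618, -0.4777, 0.1303]
tcp_rot: [179.7, -0.2, 17.5]
force: [2.2, -1.1, 0.7]
opening: 0.0399
finger_force: 0.0
```

Call:
servo_tool(steps=[[[0, -45, 0, 0.1424], [0, -45, 0, 0.1424], [-10, -20, 0, 0.1424], [-10, 0, 0, 0.1424], [-10, 0, 0, 0.1424]]], jaw=0.24)

```text
clock: 7.95
tcp_pos: [0.3282, -0.5882, 0.1234]
tcp_rot: [-179.9, -0.0, 58.1]
force: [0.2, 0.4, 0.5]
opening: 0.0208
finger_force: 0.0
```

Call:
servo_tool(steps=[[[0, 0, 0, 0.1424], [0, 0, 0, 0.1424], [0, 0, 0, 0.1424], [0, 0, 0, 0.1424], [0, 0, 0, 0]]])

```text
clock: 8.45
tcp_pos: [0.3288, -0.5878, 0.1239]
tcp_rot: [-180.0, -0.0, 90.6]
force: [-0.5, 0.1, 0.0]
opening: 0.0205
finger_force: 0.0
```

```bash
python3 - <<'E'
from box import *
box(376,430,215,258,150)
o=observe();print(o['tcp_pos'],o['tcp_rot'],o['opening'])
E
```

```text
box lane mm -77.1 0.4 size 51.7 79.3 ang -0.26 minmax [-116.86295567  -25.42795428] [-37.48036677  26.21156833]
[ 0.32894166 -0.58781367  0.12391969] [-1.79988912e+02 -1.80840505e-02  9.02439659e+01] 0.02028107239623382
```

The box is at (-77, +0.4) mm with an angle of about 0, which is good. Now I'll go behind it.

Call:
servo_tool(steps=[[[36, 35, 0, 0.004], [36, 35, 0, 0], [35, 36, 0, 0], [0, 0, 0, 0], [0, 0, 0, 0]]])

```text
clock: 9.0
tcp_pos: [0.437, -0.4813, 0.1242]
tcp_rot: [-180.0, 0.0, 90.6]
force: [-0.7, -0.8, -0.7]
opening: 0.0203
finger_force: 0.0
```

Call:
servo_tool(steps=[[[-1, -2, -40, 0], [0, 0, -40, 0], [0, 0, -11, 0], [0, 0, 0, 0]]])

```text
clock: 9.4
tcp_pos: [0.4339, -0.4843, 0.0319]
tcp_rot: [-179.9, -0.1, 90.5]
force: [-0.0, -0.1, 0.4]
opening: 0.0208
finger_force: 0.0
```

Call:
servo_tool(steps=[[[0, 4, 0, 0], [0, 4, 0, 0], [0, 4, 0, 0], [0, 4, 0, 0], [0, 4, 0, 0]]])

```text
clock: 9.9
tcp_pos: [0.4358, -0.4649, 0.0342]
tcp_rot: [179.9, 0.1, 90.7]
force: [-0.4, -5.0, 6.0]
opening: 0.0205
finger_force: 4.0
```

Call:
servo_tool(steps=[[[0, 5, 0, 0], [0, 5, 0, 0], [-0.2, 5, 0, 0], [0, 5, 0, 0], [-0.2, 5, 0, 0]]])

```text
clock: 10.4
tcp_pos: [0.4354, -0.4401, 0.0341]
tcp_rot: [179.9, 0.1, 90.7]
force: [0.5, -5.1, 7.1]
opening: 0.0202
finger_force: 4.3
```

```bash
python3 - <<'E'
from box import *
i=get_image('top');cv2.imwrite('pics/t4.png',cv2.resize(i['pixels'][190:320,275:475],None,fx=4,fy=4,interpolation=cv2.INTER_CUBIC))
o=observe();print(lane(T,o['tcp_pos']),o['tcp_pos'],o['tcp_rot'],o['force'])
E
```

```text
[-0.09689908  0.00045735] [ 0.43534791 -0.43886774  0.03367185] [1.79964508e+02 4.20432043e-02 9.07028771e+01] [ 1.22196783 -1.28233578  0.65900637]
```

View pics/t4.png

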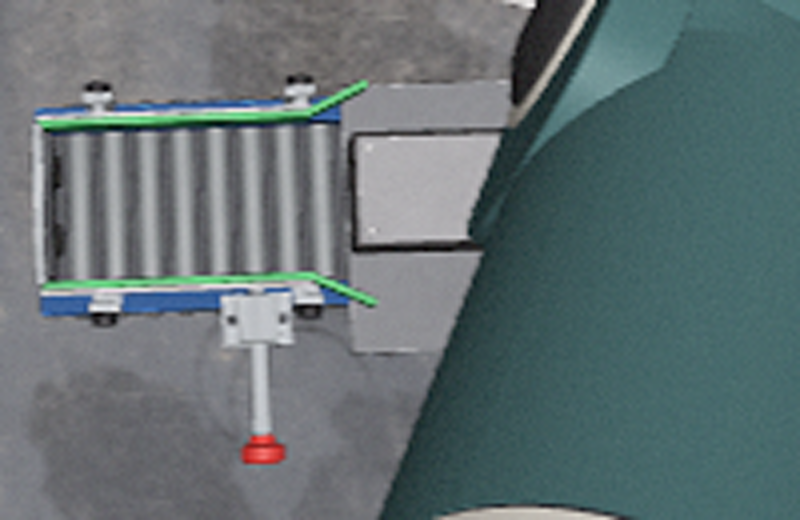

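The picture shows the box square and its front just at the mouth (352,135–250). There was some upward force, so the tips may be brushing the plate. I'll raise 4 mm and go on.

Call:
servo_tool(steps=[[[0, 0, 4, 0], [0, 3, 0, 0], [0, 5, 0, 0], [0, 5, 0, 0], [-0.2, 5, 0, 0]]])

```text
clock: 11.0
tcp_pos: [0.4349, -0.4209, 0.0372]
tcp_rot: [180.0, 0.0, 90.7]
force: [0.5, -3.0, 3.8]
opening: 0.0207
finger_force: 1.8
```

Call:
servo_tool(steps=[[[0, 5, 0, 0], [0, 5, 0, 0], [-0.2, 5, 0, 0], [0, 5, 0, 0], [-0.2, 5, 0, 0]]])

```text
clock: 11.5
tcp_pos: [0.4344, -0.396, 0.0372]
tcp_rot: [180.0, 0.0, 90.7]
force: [-0.1, -3.8, 5.9]
opening: 0.0207
finger_force: 2.6
```

```bash
python3 - <<'E'
from box import *
i=get_image('top');cv2.imwrite('pics/t5.png',cv2.resize(i['pixels'][190:320,275:475],None,fx=4,fy=4,interpolation=cv2.INTER_CUBIC))
o=observe();print(lane(T,o['tcp_pos']),o['tcp_pos'],o['tcp_rot'],o['force'])
E
```

```text
[-0.05322518  0.00098322] [ 0.43447076 -0.39519949  0.03720592] [-1.79992122e+02 -1.89016464e-02  9.07205880e+01] [-0.62988731  1.48640143  9.02048528]
```

View pics/t5.png

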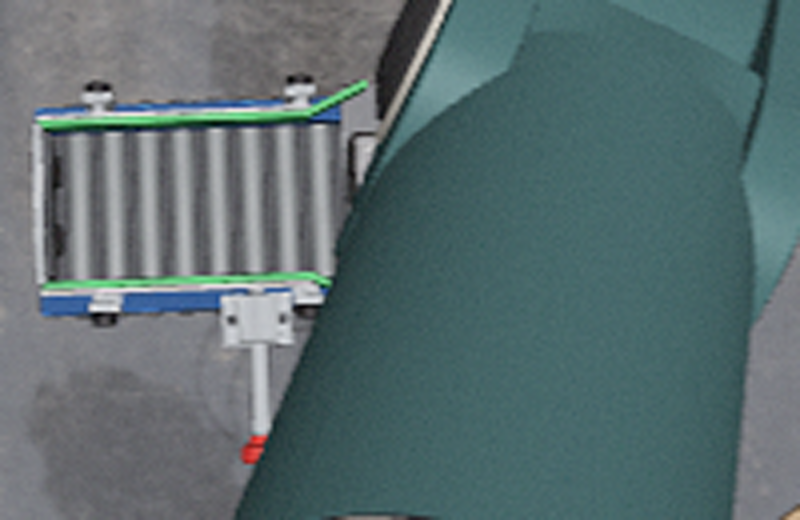

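The box front is still at (352,135) although the tool advanced 44 mm, so something slipped. I'll check from the side.

```bash
python3 - <<'E'
from h import *
i=get_image('side');cv2.imwrite('pics/s5.png',cv2.resize(i['pixels'][180:360,200:400],None,fx=3.3,fy=3.3,interpolation=cv2.INTER_CUBIC))
o=observe();print(o['force'],o['finger_force'],o['tcp_pos'],o['clock'])
E
```

```text
[-0.89432087  1.61770213  9.29505591] 4.486109962163027 [ 0.43447989 -0.39520869  0.03720685] 11.65
```

View pics/s5.png

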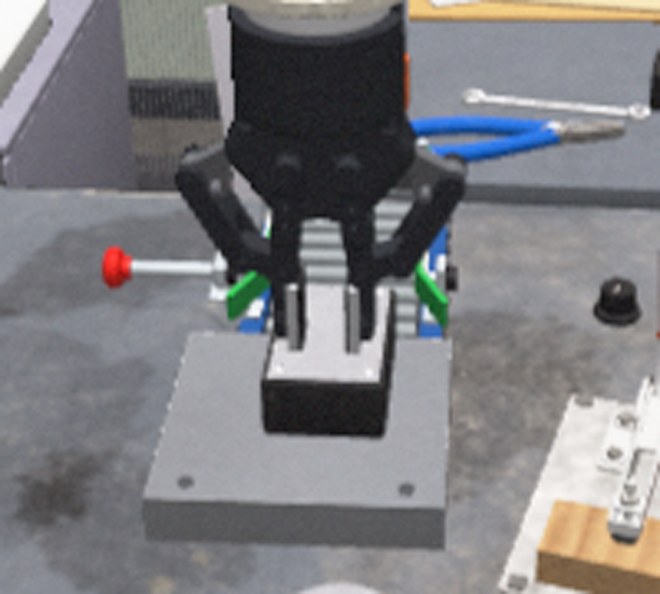

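The side view shows both fingertips on the lid, at about crop (295,348) and (352,348), so the tips sit higher than the TCP reading implies. I'll check by projection and retreat upward.

Call:
servo_tool(steps=[[[0, 0, 10, 0], [0, 0, 30, 0], [0, 0, 40, 0], [0, -30, 0, 0], [0, -40, 0, 0]]])

```text
clock: 12.15
tcp_pos: [0.4354, -0.4656, 0.1192]
tcp_rot: [179.9, 0.1, 90.8]
force: [0.9, -1.0, 0.2]
opening: 0.0204
finger_force: 0.0
```

Call:
servo_tool(steps=[[[0, -45, 0, 0], [0, -45, 0, 0], [0, -45, 0, 0], [0, 0, 0, 0]]])

```text
clock: 12.55
tcp_pos: [0.4315, -0.606, 0.116]
tcp_rot: [-179.9, 0.0, 90.4]
force: [-0.7, 1.0, -0.8]
opening: 0.0205
finger_force: 0.0
```

```bash
python3 - <<'E'
from box import *
box(350,430,210,262,150)
cv2.imwrite('pics/t6.png',cv2.resize(p[190:320,275:475],None,fx=4,fy=4,interpolation=cv2.INTER_CUBIC))
s=get_image('side')
def proj(s,P):
    q=rot(s['attitude']).T@(np.array(P)-s['xyz']);return s['cx']+s['fx']*q[0]/-q[2], s['cy']-s['fy']*q[1]/-q[2]
for z in(.037,.045,.05,.06):print(z,proj(s,[.4345,-.3952,z]),proj(s,[.4345,-.4062,z]))
o=observe();t=o['tcp_pos'];print(o['tcp_pos'],o['opening'],lane(T,t))
a,b=proj(s,t);print(a,b)
c=s['pixels'][max(0,int(b)-130):int(b)+50,int(a)-100:int(a)+100].copy();h0=max(0,int(b)-130)
cv2.drawMarker(c,(100,int(b)-h0),(0,0,255),0,6,1)
cv2.imwrite('pics/s6.png',cv2.resize(c,None,fx=3.3,fy=3.3,interpolation=cv2.INTER_CUBIC))
E
```

```text
box lane mm -43.8 0.3 size 51.2 79.5 ang -0.09 minmax [-83.54022259 -25.36628471] [-4.05856915 25.89799502]
0.037 (np.float64(298.89703961438477), np.float64(296.18425203044)) (np.float64(298.1541136746441), np.float64(300.33717074961305))
0.045 (np.float64(298.7948909469451), np.float64(292.11797200682184)) (np.float64(298.0468074076244), np.float64(296.2425277148192))
0.05 (np.float64(298.730508618016), np.float64(289.5550743737905)) (np.float64(297.9791673317508), np.float64(293.6614858685129))
0.06 (np.float64(298.60048043441043), np.float64(284.3789813443365)) (np.float64(297.8425431850124), np.float64(288.4481173825516))
[ 0.43401776 -0.60094968  0.11641416] 0.020530082982789084 [-0.25896508  0.00309119]
278.07504640804336 346.8212230114621
```

View pics/s6.png

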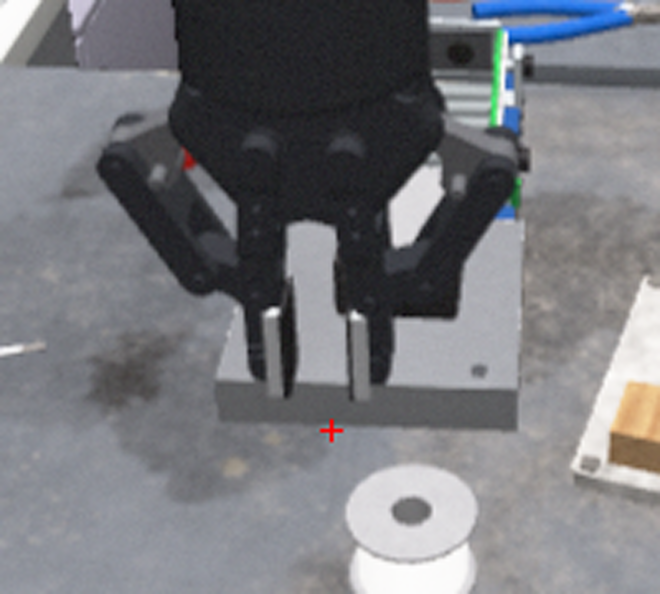

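The picture shows the fingertips about 20 mm above the marked TCP point (crop 398 against 430). That explains the ride over the lid. The box is undisturbed at (-43.8, +0.3) mm and square. I'll go back behind it and descend lower in checked steps.

Call:
servo_tool(steps=[[[0.5, 45, 0, 0], [0.5, 45, 0, 0], [0.5, 45, 0, 0], [0, 19, 0, 0], [0, 0, 0, 0]]])

```text
clock: 13.15
tcp_pos: [0.4369, -0.4427, 0.118]
tcp_rot: [180.0, -0.0, 91.0]
force: [0.7, -0.9, 0.1]
opening: 0.0205
finger_force: 0.0
```

Call:
servo_tool(steps=[[[0, 0, -40, 0], [0, 0, -40, 0], [0, 0, -5, 0], [0, 0, 0, 0]]])

```text
clock: 13.55
tcp_pos: [0.4357, -0.4466, 0.0321]
tcp_rot: [-179.9, -0.1, 90.7]
force: [-0.3, 0.3, 0.1]
opening: 0.0203
finger_force: 0.0
```

Call:
servo_tool(steps=[[[0, 0, -4, 0], [0, 0, -2, 0], [0, 0, 0, 0]]])

```text
clock: 13.85
tcp_pos: [0.4361, -0.4476, 0.027]
tcp_rot: [180.0, 0.1, 90.7]
force: [-0.1, -0.7, 0.2]
opening: 0.0207
finger_force: 0.0
```

Call:
servo_tool(steps=[[[0, 0, -3, 0], [0, 0, -2, 0], [0, 0, 0, 0]]])

```text
clock: 14.15
tcp_pos: [0.4357, -0.4471, 0.0208]
tcp_rot: [-180.0, -0.0, 90.7]
force: [0.3, 0.0, -0.5]
opening: 0.0206
finger_force: 0.0
```

Call:
servo_tool(steps=[[[0, 0, -3, 0], [0, 0, -2, -0.004], [0, 0, 0, 0]]])

```text
clock: 14.45
tcp_pos: [0.4357, -0.447, 0.0157]
tcp_rot: [-180.0, -0.0, 90.4]
force: [0.1, -0.0, 1.0]
opening: 0.0203
finger_force: 0.0
```

```bash
python3 - <<'E'
from h import *
i=get_image('side');cv2.imwrite('pics/s7.png',cv2.resize(i['pixels'][180:360,200:400],None,fx=3.3,fy=3.3,interpolation=cv2.INTER_CUBIC))
o=observe();print(o['force'],o['tcp_pos'],o['tcp_rot'])
E
```

```text
[-1.05064021 -0.32137512 -0.71933561] [ 0.43576229 -0.44710161  0.01587388] [-1.79982758e+02 -1.11433024e-02  9.04492523e+01]
```

View pics/s7.png

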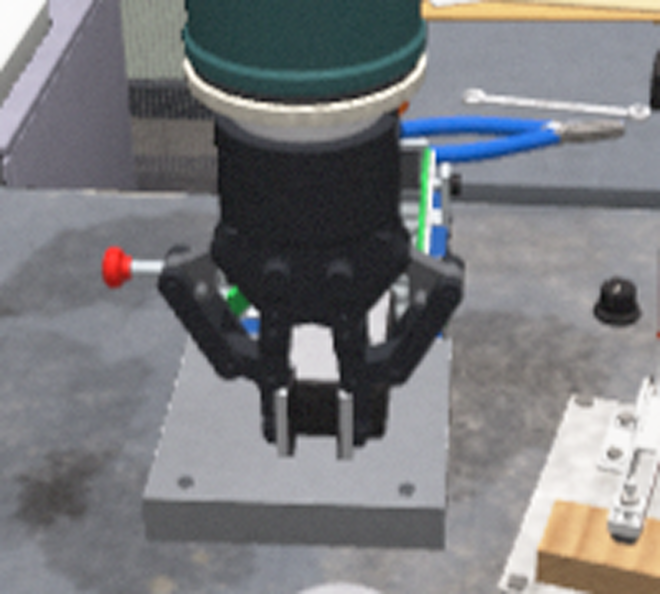

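The tips are now low behind the box and clear of the plate. That picture was my eleventh, one over the viewing limit of ten, so I'll work from numbers only from here on. Pushing home now.

Call:
servo_tool(steps=[[[0, 4, 0, 0], [0, 4, 0, 0], [0, 4, 0, 0], [0, 4, 0, 0], [0, 4, 0, 0]]])

```text
clock: 15.0
tcp_pos: [0.4359, -0.4268, 0.0162]
tcp_rot: [-180.0, 0.0, 90.5]
force: [-0.7, -1.3, -0.9]
opening: 0.0204
finger_force: 0.4
```

Call:
servo_tool(steps=[[[0, 5, 0, 0], [0, 5, 0, 0], [-0.2, 5, 0, 0], [0, 5, 0, 0], [-0.2, 5, 0, 0]]])

```text
clock: 15.5
tcp_pos: [0.4355, -0.4018, 0.0161]
tcp_rot: [180.0, 0.0, 90.5]
force: [0.6, -2.5, 0.1]
opening: 0.0207
finger_force: 0.7
```

```bash
cat > look.py <<'E'
from box import *
# front part of lid: bright, low-saturation columns between the rails; report front edge and side edges
def front():
    s=p[214:262,280:440]; hs=cv2.cvtColor(s,cv2.COLOR_BGR2HSV)
    for r in range(228,254,6):
        row=g[r,280:440]; print(r,' '.join(map(str,row[::3])))
o=observe();print('tcp lane',lane(T,o['tcp_pos']),o['tcp_pos'],o['tcp_rot'],o['force'],o['finger_force'])
E
python3 -c "
from look import *
front()"
```

```text
tcp lane [-5.89822566e-02 -9.48737965e-05] [ 0.43559512 -0.40094771  0.01613492] [-1.79998871e+02 -1.65067731e-02  9.04902073e+01] [-0.00716317 -0.91856867  0.66849011] 0.0030576363678846974
228 122 163 103 88 117 162 85 137 153 92 146 149 95 159 133 82 170 114 98 171 116 65 172 170 174 175 174 178 174 175 181 33 84 59 67 69 80 76 81 79 89 84 90 84 86 92 93 95 92 91 94 90 98 95
234 119 172 107 40 113 170 88 129 161 96 141 151 92 154 140 89 167 122 92 171 116 61 176 174 177 175 175 171 174 172 68 58 55 62 68 74 74 79 81 81 83 85 85 90 88 86 92 91 96 90 97 95 91 95
240 128 181 84 86 100 173 88 122 163 99 137 156 100 148 148 99 161 129 90 172 113 80 187 175 175 178 176 175 178 120 58 54 60 67 75 73 80 80 81 83 89 88 84 90 91 90 93 94 94 96 94 96 95 97
246 126 157 75 42 100 177 95 114 173 91 134 162 98 142 150 96 155 138 82 167 124 78 165 175 175 174 176 178 151 58 58 62 71 68 73 78 74 81 80 83 82 89 92 89 94 91 92 90 94 93 97 89 93 97
252 130 147 84 42 114 176 98 102 178 87 125 165 95 142 155 94 148 142 94 160 134 89 50 41 40 33 32 30 45 53 58 67 70 73 74 71 81 80 83 89 88 90 91 93 91 96 93 92 92 98 95 95 88 92
```

```bash
cat >> look.py <<'E'
def edges(c0):
    # c0: column inside the lid near its front
    L=lambda u,v:lane(T,hit(i,u,v,.06))*1e3
    for c in range(c0,c0+14,3):
        col=g[:,c].astype(int);a=b=240
        while col[a]>130 and a>205:a-=1
        while col[b]>130 and b<270:b+=1
        print('col',c,'right y',L(c,a+.5)[1].round(1),'left y',L(c,b-.5)[1].round(1))
    for r in(228,234,240,246):
        c=c0
        while g[r,c]>130:c-=1
        print('row',r,'front x',L(c+.5,r)[0].round(1))
E
python3 -c "
from look import *
edges(350)"
```

```text
tcp lane [-5.93885435e-02 -7.15244248e-05] [ 0.43557504 -0.40135417  0.0161275 ] [-1.79994198e+02 -1.55801455e-02  9.04921238e+01] [ 0.33497436  0.04378396 -0.01026355] 0.0
col 350 right y -25.4 left y 25.6
col 353 right y -25.2 left y 25.8
col 356 right y -25.1 left y 26.0
col 359 right y -24.9 left y 26.1
col 362 right y -24.8 left y 26.3
row 228 front x 33.4
row 234 front x 33.7
row 240 front x 34.1
row 246 front x 34.5
```

Box is on centre and square. Continue.

Call:
servo_tool(steps=[[[0, 4, 0, 0], [0, 5, 0, 0], [-0.2, 5, 0, 0], [0, 5, 0, 0], [-0.2, 5, 0, 0]]])

```text
clock: 16.1
tcp_pos: [0.4351, -0.3777, 0.0161]
tcp_rot: [-180.0, 0.0, 90.5]
force: [0.3, -0.9, 0.6]
opening: 0.0205
finger_force: 0.6
```

Call:
servo_tool(steps=[[[0, 5, 0, 0], [0, 5, 0, 0], [-0.2, 5, 0, 0], [0, 5, 0, 0], [-0.2, 5, 0, 0]]])

```text
clock: 16.6
tcp_pos: [0.4346, -0.3527, 0.016]
tcp_rot: [-180.0, -0.0, 90.5]
force: [-0.1, -0.5, 0.8]
opening: 0.0206
finger_force: 0.2
```

```bash
python3 -c "
from look import *
print(g[234,285:380:2]);edges(326)"
```

```text
tcp lane [-0.00981439  0.00037685] [ 0.43472792 -0.35178522  0.01600653] [-1.79989940e+02 -3.06345357e-02  9.04969452e+01] [0.66533539 1.65048463 0.38931598] 0.0
[185  79  36  96 148 169 113  93 129 174 129  95 102 169 151  85 100  78
 177 172 177 177 175 178 159  67  64  62  65  68  72  76  78  81  84  84
  84  86  84  86  88  90  89  92  87  93  94  91]
col 326 right y -24.7 left y 26.3
col 329 right y -24.6 left y 14.8
col 332 right y 5.1 left y 3.2
col 335 right y 5.3 left y 3.3
col 338 right y 5.4 left y 3.5
row 228 front x 82.3
row 234 front x 82.6
row 240 front x 82.9
row 246 front x 83.2
```

Call:
servo_tool(steps=[[[0, 4, 0, 0], [0, 5, 0, 0], [-0.2, 5, 0, 0], [0, 5, 0, 0], [-0.2, 5, 0, 0]]])

```text
clock: 17.15
tcp_pos: [0.4343, -0.3287, 0.0161]
tcp_rot: [-180.0, 0.0, 90.5]
force: [0.1, 0.2, -0.6]
opening: 0.0208
finger_force: 0.2
```

Call:
servo_tool(steps=[[[0, 5, 0, 0], [0, 5, 0, 0], [-0.2, 4, 0, 0], [0, 4, 0, 0], [-0.2, 3, 0, 0]]])

```text
clock: 17.65
tcp_pos: [0.4339, -0.3078, 0.0161]
tcp_rot: [180.0, 0.0, 90.5]
force: [0.2, -0.0, 0.0]
opening: 0.0205
finger_force: 0.2
```

Call:
servo_tool(steps=[[[0, 3, 0, 0], [0, 2, 0, 0], [0, 2, 0, 0], [0, 2, 0, 0], [0, 1, 0, 0]]])

```text
clock: 18.15
tcp_pos: [0.4338, -0.298, 0.0161]
tcp_rot: [-180.0, 0.0, 90.5]
force: [0.1, -1.0, -0.1]
opening: 0.0207
finger_force: 0.2
```

```bash
python3 -c "
from look import *
print(g[225:250:6,275:330:2]);edges(299)"
```

```text
tcp lane [0.04404596 0.00082128] [ 0.43385028 -0.29793019  0.0160688 ] [-1.79994837e+02 -2.85233196e-03  9.04581831e+01] [ 0.637742   -0.33484098  0.17234072] 0.0
[[124 123 130 122 174 152  84  97 101 124 128  95  68  73  75  74  82  78
   84  83  88  86  83  87  86  88  89  92]
 [119 130 129 131 161 186  79  80 112  64  67  73  76  81  79  82  82  83
   83  85  85  87  87  88  88  91  90  91]
 [126 128 124 122 168 184  78  80  58  72  70  78  76  77  81  81  85  84
   84  85  84  87  88  87  88  90  93  93]
 [125 125 134 134 160 175  57  68  75  77  75  77  80  83  80  82  84  89
   87  84  86  87  92  92  90  93  92  92]
 [131 139 127 135 115  61  67  71  73  76  74  75  79  84  86  85  85  87
   89  83  89  87  90  91  89  90  91  90]]
col 299 right y 3.3 left y 1.4
col 302 right y 3.5 left y 1.5
col 305 right y 3.7 left y 1.7
col 308 right y 3.8 left y 1.9
col 311 right y 4.0 left y 2.0
row 228 front x 121.5
row 234 front x 121.7
row 240 front x 122.0
row 246 front x 122.2
```

Call:
servo_tool(steps=[[[0, 0.5, 0, 0], [0, 0.5, 0, 0], [0, 0, 0, 0]]])

```text
clock: 18.5
tcp_pos: [0.4338, -0.2972, 0.0161]
tcp_rot: [-180.0, -0.0, 90.4]
force: [-0.0, 0.1, 0.3]
opening: 0.0203
finger_force: 0.0
```

Call:
servo_tool(steps=[[[0, 0.5, 0, 0], [0, 0.5, 0, 0], [0, 0, 0, 0]]])

```text
clock: 18.8
tcp_pos: [0.4338, -0.2961, 0.0161]
tcp_rot: [-180.0, -0.0, 90.5]
force: [-0.0, -0.3, -0.2]
opening: 0.0208
finger_force: 0.0
```

Call:
servo_tool(steps=[[[0, 0.7, 0, 0], [0, 0.7, 0, 0], [0, 0, 0, 0]]])

```text
clock: 19.1
tcp_pos: [0.4341, -0.296, 0.0164]
tcp_rot: [179.9, 0.1, 90.4]
force: [0.5, -7.3, -0.1]
opening: 0.0205
finger_force: 3.8
```

Call:
servo_tool(steps=[[[0, 0.7, 0, 0], [0, 0.7, 0, 0], [0, 0, 0, 0]]])

```text
clock: 19.4
tcp_pos: [0.4343, -0.2959, 0.0167]
tcp_rot: [179.9, 0.2, 90.4]
force: [1.6, -14.6, 0.3]
opening: 0.0207
finger_force: 7.4
```

The box is against the stop, with a firm 14 N reaction. Back off slightly, lift, then go to the knob.

Call:
servo_tool(steps=[[[0, -2.8, 0, 0], [0, -3, 0, 0], [0, 0, 30, 0], [0, 0, 45, 0], [0, 0, 45, 0]]])

```text
clock: 19.9
tcp_pos: [0.4334, -0.2985, 0.1371]
tcp_rot: [-179.9, -0.1, 90.5]
force: [-0.3, -0.1, -0.7]
opening: 0.0204
finger_force: 0.0
```

Call:
servo_tool(steps=[[[-40, 1, 0, -0.1424], [-40, 1, 0, -0.1424], [-40, 1, 0, -0.1424], [-34, 0, 0, -0.1424], [0, 0, 0, -0.1424]]], jaw=0)

```text
clock: 20.4
tcp_pos: [0.276, -0.296, 0.1359]
tcp_rot: [-179.9, 0.1, 49.1]
force: [2.0, 1.0, -0.4]
opening: 0.0
finger_force: 0.0
```

Call:
servo_tool(steps=[[[0, 0, 0, -0.1424], [0, 0, 0, -0.1424], [0, 0, 0, -0.1424], [0, 0, 0, -0.1424], [0, 0, 0, -0.1424]]])

```text
clock: 20.9
tcp_pos: [0.2798, -0.2959, 0.136]
tcp_rot: [-180.0, 0.0, 8.5]
force: [0.3, -0.1, -0.2]
opening: 0.0002
finger_force: 0.0
```

Call:
servo_tool(steps=[[[0, 0, 0, -0.1424], [0, 0, 0, 0]]])

```text
clock: 21.1
tcp_pos: [0.2798, -0.2959, 0.136]
tcp_rot: [-180.0, 0.0, 0.6]
force: [0.1, -0.7, 0.9]
opening: -0.0002
finger_force: 0.0
```

```bash
python3 -c "
from look import *
box(285,350,205,270,150)
r=cv2.inRange(cv2.cvtColor(p,cv2.COLOR_BGR2HSV),(0,150,60),(8,255,255));print([x.mean() if len(x) else None for x in np.where(r[285:315,320:360]>0)])
w=get_image('side');print(observe()['joints'])"
```

```text
tcp lane [0.0472666  0.15477382] [ 0.27987681 -0.295948    0.13603031] [-1.79982323e+02  1.07256961e-02  9.03637989e-01] [-0.20048927 -0.24141393 -0.80471682] 0.0
box lane mm 99.1 1.3 size 51.8 78.9 ang -0.4 minmax [ 59.43846453 -24.47648844] [138.67265582  27.17007259]
[None, None]
[ 54.03397278   7.46328839 -12.51668807 125.38883874   2.18501299
  47.36038165 -48.88240643]
```

The box is home, measuring 99 mm with about 1 mm of bias. Lower beside the knob.

Call:
servo_tool(steps=[[[0, -1, -40, 0], [0, 0, -40, 0], [0, 0, -30, 0], [0, 0, -14, 0], [0, 0, 0, 0]]])

```text
clock: 21.7
tcp_pos: [0.279, -0.2962, 0.0105]
tcp_rot: [-179.8, 0.1, 0.9]
force: [0.3, 0.1, 0.8]
opening: 0.0
finger_force: 0.0
```

Call:
servo_tool(steps=[[[0, 0, -2, 0], [0, 0, -2, 0], [0, 0, 0, 0]]])

```text
clock: 22.0
tcp_pos: [0.2801, -0.2976, 0.0087]
tcp_rot: [179.9, -0.0, 0.7]
force: [-0.2, -0.4, -0.1]
opening: -0.0005
finger_force: 0.0
```

Call:
servo_tool(steps=[[[5, 0, 0, 0], [5, 0, 0, 0], [5, 0, 0, 0], [5, 0, 0, 0], [0, 0, 0, 0]]])

```text
clock: 22.5
tcp_pos: [0.3007, -0.2972, 0.0081]
tcp_rot: [180.0, -0.0, 0.8]
force: [-0.3, -0.1, 0.5]
opening: 0.0
finger_force: 0.0
```

Call:
servo_tool(steps=[[[5, 0, 0, 0], [5, 0, 0, 0], [5, 0, 0, 0], [5, 0, 0, 0], [5, 0, 0, 0]]])

```text
clock: 23.0
tcp_pos: [0.3252, -0.2971, 0.008]
tcp_rot: [-180.0, 0.0, 0.7]
force: [-1.6, 1.6, -0.6]
opening: -0.0
finger_force: 0.7
```

Call:
servo_tool(steps=[[[3, 0, 0, 0], [2, 0, 0, 0], [2, 0, 0, 0], [1, 0, 0, 0], [1, 0, 0, 0]]])

```text
clock: 23.5
tcp_pos: [0.3338, -0.2972, 0.0081]
tcp_rot: [-180.0, 0.0, 0.7]
force: [-1.4, 1.7, 0.9]
opening: -0.0001
finger_force: 0.6
```

```bash
python3 -c "
from look import *
s=get_image('side');h=cv2.cvtColor(s['pixels'],cv2.COLOR_BGR2HSV);r=cv2.inRange(h,(0,150,60),(8,255,255))|cv2.inRange(h,(172,150,60),(180,255,255))
ys,xs=np.where(r[220:300,200:330]>0);print(len(xs),xs.min()+200,xs.max()+200,ys.mean()+220) if len(xs) else print('none')
def proj(P):
    q=rot(s['attitude']).T@(np.array(P)-s['xyz']);return s['cx']+s['fx']*q[0]/-q[2], s['cy']-s['fy']*q[1]/-q[2]
for y in (.132,.087,.073):print(y,proj([*world(T,[.046,y]),.033]))"
```

```text
tcp lane [0.04560218 0.10072546] [ 0.33393681 -0.29717762  0.00807463] [-1.79994798e+02  1.73599048e-03  6.99973632e-01] [-0.49066907  1.38090113  0.08645756] 0.48472766704435344
72 254 262 261.0416666666667
0.132 (np.float64(231.51604148654644), np.float64(262.1964870841437))
0.087 (np.float64(256.4481063385896), np.float64(263.05372214853634))
0.073 (np.float64(264.2286934772117), np.float64(263.32124078994735))
```

The knob is moving with the finger and has a few mm to go. Push gently until it hits the limit.

Call:
servo_tool(steps=[[[1, 0, 0, 0], [1, 0, 0, 0], [1, 0, 0, 0], [0.5, 0, 0, 0], [0, 0, 0, 0]]])

```text
clock: 24.1
tcp_pos: [0.3361, -0.2972, 0.0079]
tcp_rot: [-180.0, 0.1, 0.7]
force: [-9.1, 0.3, 5.6]
opening: -0.0
finger_force: 4.6
```

Call:
servo_tool(steps=[[[0.7, 0, 0, 0], [0.7, 0, 0, 0], [0, 0, 0, 0]]])

```text
clock: 24.4
tcp_pos: [0.3361, -0.2972, 0.0078]
tcp_rot: [-179.9, 0.2, 0.6]
force: [-17.4, 0.3, 11.4]
opening: 0.0002
finger_force: 8.7
```

The bolt is at its hard limit. Retreat and verify.

Call:
servo_tool(steps=[[[-4, 0, 0, 0], [-15, 0, 0, 0], [-20, 0, 0, 0], [0, 0, 40, 0], [0, 0, 45, 0]]])

```text
clock: 24.9
tcp_pos: [0.2979, -0.2964, 0.0932]
tcp_rot: [-179.9, 0.1, 0.7]
force: [0.7, 0.2, 0.5]
opening: -0.0002
finger_force: 0.0
```

Call:
servo_tool(steps=[[[0, -45, 30, 0], [0, -45, 0, 0], [0, -45, 0, 0], [0, 0, 0, 0], [0, 0, 0, 0]]])

```text
clock: 25.4
tcp_pos: [0.2988, -0.429, 0.1203]
tcp_rot: [-180.0, 0.0, 0.6]
force: [0.3, 0.3, -0.0]
opening: 0.0001
finger_force: 0.0
```

```bash
python3 -c "
from look import *
box(285,350,205,270,150)
s=get_image('side')
for n,q,y0,y1,x0,x1 in(('top',i,255,320,310,365),('side',s,220,300,200,330)):
    h=cv2.cvtColor(q['pixels'],cv2.COLOR_BGR2HSV);r=cv2.inRange(h,(0,150,60),(8,255,255))|cv2.inRange(h,(172,150,60),(180,255,255))
    ys,xs=np.where(r[y0:y1,x0:x1]>0)
    if len(xs):
        u,v=xs.mean()+x0,ys.mean()+y0;print(n,len(xs),xs.min()+x0,xs.max()+x0,u,v,lane(T,hit(q,u,v,.038)))
print(o['finger_force'])"
```

```text
tcp lane [-0.08513921  0.1365532 ] [ 0.29916187 -0.42820296  0.12044081] [-1.79955723e+02  1.53891508e-02  6.92603792e-01] [-0.06726669  0.40332819 -0.41514903] 0.0
box lane mm 99.1 1.3 size 51.8 78.9 ang -0.4 minmax [ 59.43846453 -24.47648844] [138.6814246   27.17007259]
top 56 335 344 339.375 280.32142857142856 [0.04595588 0.08256092]
side 71 256 263 258.92957746478874 261.07042253521126 [0.04503919 0.08205901]
0.0
```

```bash
python3 -c "
from station import *
print(finish_job())"
```

```text
the job is handed in; nothing more can be done
None
```

The job is handed in, but no verdict came back: by my measurements the enclosure is square against the end stop, about 1 mm off centre, and the bolt is in to its hard limit; on the first push the fingers slid onto the lid (about 9 N down), so I redid it lower, and I viewed 11 pictures, one over the limit of 10.

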